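# Brace the e-bike controller in the bench stop

## Robot

A 6-joint arm with a two-finger parallel gripper is mounted at the origin on the work surface. World frame = base frame: x ahead of the robot, y to its left, z up, the work surface at z = 0. Lengths are in mm, angles in rad, forces in N, time in s.
With the tool pointing down it reaches from about 350 to 850 mm from the base axis. Payload 8.1 kg.
Tool frame: the origin (TCP) lies midway between the tips of the shut fingers; the grasp point (between the pads) lies 19 mm behind it; z points along the fingers, y is the line along which they close (so a half turn about z gives the same grasp; the last joint's range is limited). The gripper opens to 93 mm and grips with 3 to 60 N. Pads are 15 mm wide; open, the fingers measure 128 mm over their backs; the gripper's body (75 mm by 188 mm) begins 65 mm behind the grasp point.
Start: joints at [1.086, 0.13, 1.488, -0, 1.523, -0.085], TCP at [233.52, 552.697, 218.635] pointing down, gripper open.
Joint ranges: [-2.96, 2.96], [-0.89, 2.26], [0.02, 2.5], [-1.34, 4.48], [0, 2.73], [-2.66, 2.66]. Speed limits (rad/s): [2.39, 2.39, 2.79, 3.14, 3.14, 3.14].

## Interface

Orientations are given as a 3x3 rotation matrix whose columns are the frame's x, y, z axes.
In Python, from plant import r gives the robot as it stands.
- The arm moves only by the tool drive_tool, never from a script. Its argument "deltas" is a list of rows, each a list of 4 numbers: the shift along the tool's x, y, z as a fraction of full scale, then the turn about the tool's z as a fraction of full scale. In form: [[tx, ty, tz, turn], ...]. A call has 1 to 12 rows; each row shifts and turns the commanded pose from where the row before left it, along the tool's axes as they then stand; what a row does not reach is not made up. Full scale, the value 1, is 0.03 m for a shift and 8 degrees for a turn. A row lasts 1/10 s, in which the tool goes at most 50 mm and 8.59 degrees, less where a joint would pass 70% of its speed; a pose out of reach is approached as far as the arm can. A call with a number of a shift or a turn outside -1 to 1 is refused whole. A call with a gripper value outside its range is refused whole. "hand" is the opening, from -1 (shut) to 1 (fully open), set as the call begins (left out, the last holds). The fingers move at their own pace and stop on an object; "squeeze" is the grip in N (left out, the last holds). Time passes only in rows, so rows that do not move let the fingers close. It gives the time, the measured TCP pose, the force, the opening and the grip force at its end, in the units of the state.
- r.get_obs(): the state, without advancing time (a new reading comes with each control period).
- r.read_camera(name): name is "scene" or "top" or "wrist"; returns a dict with "img" (480x640x3 uint8, blue, green, red), "camera_matrix" (3x3 intrinsics, pixels), "position" and "orientation" of the camera in the world; the wrist camera has in their place "tool_from_camera" (4x4, takes a point from camera to tool coordinates, whose origin is the TCP and whose axes are the flange's). Camera axes: x right, y up, looking along -z (the intrinsics and any distortion apply to the point x, -y, -z); pixel columns grow to the right and rows downward; lengths in mm; the calibration is good to about 2 mm. A picture is of the moment at which its call begins: read the wrist's pose just before it. There is no depth.
- r.hand_in(): hands the job in; it is judged then, once.
Trained networks look in the newest picture that a camera, given by its name, has taken for a name from the list of things; names that differ only in an ending like _2 or _b are one class to them, and where a whole thing is asked for, a point or a joint stands for the part that bears it (a point fixed in the world has none). Each returns a list of dicts, best first, with "confidence" (0 to 1); they miss things now and then, are a little off and sometimes report something else, mostly with a low value. They report only what shows in the picture. A call takes as long as a camera call. They do not tell look-alikes from the thing itself.
- r.recognise(target, camera): "point" ([x, y, z] in mm, in the coordinates of the camera as it stood for that picture, good to about 4 mm: the middle of the surface that is visible of it).
- r.spot_point(target, camera): "point" ([x, y, z] in mm, in the coordinates of the camera as it stood for that picture, good to about 4 mm: a listed point, or the origin of a listed thing).
The state is a dict: "clock": time; "q": joint angles; "joint_vel": joint speeds; "joint_torque": joint torques, N m; "tool_pos": TCP position; "tool_rot": TCP orientation; "wrist_force": force on the tool from outside, world axes, zero at the start; "torque": the same for the moment, N m; "opening": finger opening in mm; "gripper_force": force on a finger pad.
Only numpy, scipy, OpenCV 4.12 (cv2) and the standard library are available. Lean on these libraries where they do the work, as an engineer would, in place of code of your own. Each camera call takes 0.05 s, during which the arm holds its last target. There are 200 camera calls.

## Task

Push the aluminium e-bike controller box along the table into the corner of the L-shaped wooden bench stop, ready for its cover to be unscrewed: its plain long side flush against the long fence and its plain end (the one without the coloured sockets and orange stripe) home against the short fence. Only push it with the fingers, keeping it flat on the table and never lifting or tipping it, and leave the screwdriver, oil bottle, bike lamp and multitool where they are.

Things in the scene. Friction and masses are not known exactly. Their poses are not given: they have to be found in the camera images.
- stop: Wooden bench stop fixed to the table: two fences 30 mm high, 25 mm thick, at a right angle, turned up to 0.25 rad from the world axes. Origin: inner corner, at table height. Long fence: inner face is this frame's plane x = 0, 300 mm from the corner along -y. Short fence: inner face is the plane y = 0, 130 mm along -x. z is up; the box belongs at x < 0, y < 0.
- controller: Loose ribbed aluminium box, black end caps, 92 (x) x 130 (y) x 42 mm high, 0.3 to 0.65 kg. Origin: centre of underside. Its +x long side goes to the long fence, its plain +y end to the short one; the -y end has yellow, blue and green sockets (flush) and an orange stripe on top. Starts within 0.4 rad of the stop's yaw. Home: axes parallel to the stop's, origin at (-46, -65) mm in its frame.
- controller_corner (a point): Bottom corner of the controller box between its +x long side and its plain +y end, at (46, 65, 0) mm in the box's frame; when home it coincides with the stop's origin. Axes as the box's.
- screwdriver: Bystander: red-handled screwdriver lying on the table beyond the long fence, about 200 mm long along its x; origin at about its middle.
- oil_bottle: Bystander: small green chain-oil bottle with a yellow label, 40 mm in diameter, 110 mm high, standing outside the short fence; origin at the centre of its underside.
- lamp: Bystander: black bike headlamp, 64 x 45 x 40 mm, standing on the table past the free end of the long fence; origin under its body, its lens looks along its -x.
- multitool: Bystander: orange folding hex-key multitool lying flat, 90 (its x) x 26 x 18 mm, on the robot's side of the oil bottle; origin at the centre of its underside.
There are look-alikes about, which are no part of the job. Several things have the shape of the controller; the one meant has the colours described above.

How it is judged (in metres and radians):
At the end, for the whole second after the job is handed in: The plain corner of the controller box is within 4 mm of the stop's inner corner along both fences, the box is parallel to the fences within 0.035 rad (2 degrees), flat on the table (within 4 mm and 0.03 rad) and at rest (under 10 mm/s); every bystander is within 15 mm of where it started (x of controller_corner in the frame of stop between -0.004 and 0.004 m and y of controller_corner in the frame of stop between -0.004 and 0.004 m and angle between the x axis of controller and the x axis of stop, either way round below 0.035 rad and height (world z) of controller below 0.004 m and angle between controller's own z axis and vertical below 0.03 rad and linear speed of controller below 0.01 m/s and distance of each of screwdriver, oil_bottle, lamp, multitool from where it was at the start of the episode below 0.015 m); the robot touches nothing.
It fails at once if the controller box is lifted off the table (more than 10 mm) (height (world z) of controller above 0.01 m).
It fails at once if the controller box is tipped (more than 0.12 rad) (angle between controller's own z axis and vertical above 0.12 rad).
It fails at once if a bystander is moved more than 15 mm (distance of any of screwdriver, oil_bottle, lamp, multitool from where it was at the start of the episode above 0.015 m).
It also fails if it takes over 48 s, if anything falls off the work surface, if the arm or the gripper's body presses on something with over 40 N, if the wrist force passes 120 N, or if a joint passes its speed limit or range.

## Working session

There is one attempt and no reset: what is moved stays moved. The work goes in short steps, Python scripts to look and compute and a tool call to move; the robot and the scene stay as the last step left them, time stands still between calls to the robot, and variables do not carry over. Pictures are saved under pics/ and viewed, at most 10 in all, crops included, and the job is handed in when it is done.

Besides the shell and the picture viewer there is one more tool, called after "Request:" by a JSON object that holds its "api" and its "payload". drive_tool: Moves the arm, as the interface text tells. Shift numbers are shares of 0.03 m and turn numbers shares of 8 degrees, none past 1 either way. Its arguments: {"type":"object","properties":{"deltas":{"type":"array"},"hand":{"type":"number"},"squeeze":{"type":"number"}},"required":["deltas"]}

```bash
mkdir -p pics
cat > h.py <<'E'
import numpy as np, cv2
from plant import r
def cam(n,save=None):
    o=r.get_obs(); c=r.read_camera(n)
    if n=="wrist":
        T=np.array(c["tool_from_camera"]); R=np.array(o["tool_rot"])
        c["position"]=R@T[:3,3]+np.array(o["tool_pos"]); c["orientation"]=R@T[:3,:3]
    c={k:(np.array(v) if not isinstance(v,dict) else v) for k,v in c.items()}
    if save: cv2.imwrite("pics/"+save,c["img"])
    return c
def w(c,p): return c["orientation"]@np.array(p)+c["position"]
def ray(c,uv,z=0):
    K=c["camera_matrix"]; d=np.linalg.inv(K)@np.array([uv[0],uv[1],1.]); d=c["orientation"]@np.array([d[0],-d[1],-d[2]])
    return c["position"]+d*(z-c["position"][2])/d[2]
def px(c,p):
    q=c["orientation"].T@(np.array(p,float)-c["position"]); q=np.array([q[0],-q[1],-q[2]]); u=c["camera_matrix"]@q; return u[:2]/u[2]
E
python3 - <<'E'
from h import *
np.set_printoptions(precision=3,suppress=True)
for n in ["top","scene"]:
    c=cam(n,n+"0.png"); print(n,c.keys(),c["position"],c["camera_matrix"].tolist()); print(c["orientation"])
    for t in ["controller","stop","controller_corner","screwdriver","oil_bottle","lamp","multitool"]:
        for d in r.spot_point(t,n): p=w(c,d["point"]); print(t,d["confidence"],p,px(c,p))
print(r.get_obs())
E
```

```text
top dict_keys(['img', 'camera_matrix', 'position', 'orientation']) [ 363.12    20.78  1146.553] [[603.140845914738, 0.0, 311.9385146479962], [0.0, 603.140845914738, 250.03846719418632], [0.0, 0.0, 1.0]]
[[-0.018  0.983 -0.184]
 [-1.    -0.019 -0.002]
 [-0.005  0.184  0.983]]
controller 0.72 [379.046 -64.55    2.787] [360.639 353.434]
controller 0.61 [596.065 -68.746  -3.482] [358.88 240.27]
stop 0.73 [609.255   6.518  -1.587] [320.057 234.161]
stop 0.57 [701.605  83.855  -0.531] [279.903 189.01 ]
controller_corner 0.91 [608.309   6.109   3.424] [320.299 234.092]
screwdriver 0.73 [788.842 -35.941  -1.506] [339.429 145.975]
oil_bottle 0.95 [608.478 221.171  -1.644] [209.814 236.631]
lamp 0.85 [ 573.932 -308.81     0.581] [483.724 248.744]
multitool 0.69 [595.873 -68.434  -5.146] [358.662 240.54 ]
multitool 0.65 [510.616 177.33   -0.821] [231.951 286.116]
scene dict_keys(['img', 'camera_matrix', 'position', 'orientation']) [1299.014 -436.062  585.452] [[475.201536682133, 0.0, 316.87224126897513], [0.0, 475.201536682133, 231.7068872312066], [0.0, 0.0, 1.0]]
[[ 0.54  -0.44   0.718]
 [ 0.8
[... 479 characters left out ...]
bottle 0.54 [610.322   5.006   0.921] [321.087 260.217]
lamp 0.6 [ 572.628 -316.324    1.564] [165.591 306.301]
multitool 0.62 [510.889 173.662  -0.872] [356.981 218.337]
{'clock': 0.8, 'q': array([ 1.086,  0.13 ,  1.488,  0.   ,  1.523, -0.085]), 'joint_vel': array([ 0.001, -0.   , -0.   , -0.002,  0.   , -0.001]), 'joint_torque': array([  0.002, -55.97 , -49.203,   0.077,   0.022,  -0.   ]), 'tool_pos': array([233.504, 552.7  , 218.662]), 'tool_rot': array([[-0.921,  0.389, -0.   ],
       [ 0.389,  0.921,  0.   ],
       [ 0.   ,  0.   , -1.   ]]), 'wrist_force': array([ 0.35 , -1.144, -0.114]), 'torque': array([ 0.028, -0.016,  0.002]), 'gripper_force': 0.0, 'opening': 93.02446703654722}
```

View pics/top0.png

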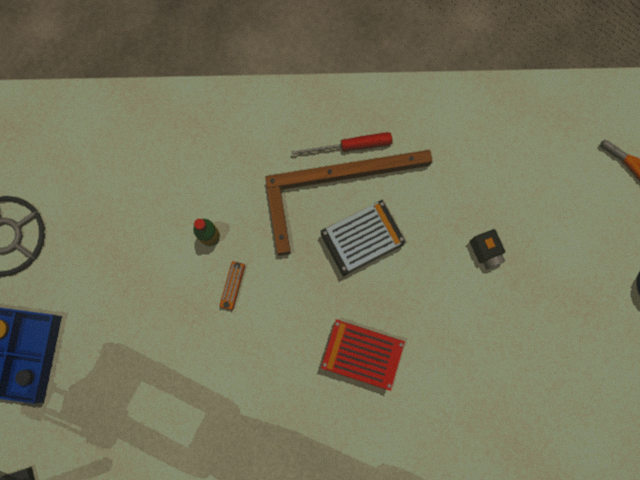

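Run:
```python
import cv2
a=cv2.imread("pics/top0.png")[130:290,200:400]
cv2.imwrite("pics/crop.png",cv2.resize(a,None,fx=3.75,fy=3.75,interpolation=cv2.INTER_CUBIC))
```

```text
(no output)
```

View pics/crop.png

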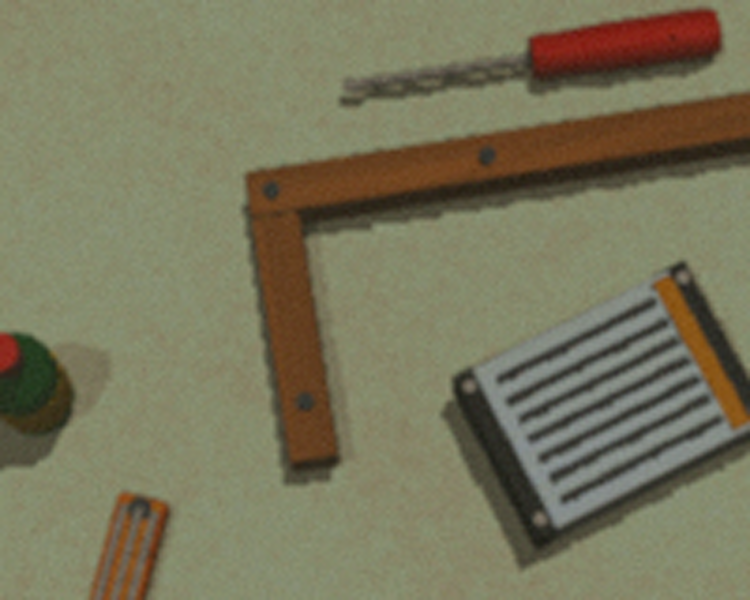

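The aluminium box with the orange stripe, at about pixel (362,238), is the controller. The red one at (362,355) is the look-alike, and its body isn't aluminium. The stop's inner corner is at about (280,187). Next I'll measure accurate poses.

```bash
cat >> h.py <<'E'
def rect(c,z,s=2.,x0=480,y1=120,W=300,H=420):
    # rectified plane z: u right = -y, v down = -x ; s px/mm
    w_=lambda u,v:[x0+W-v/s, y1-u/s, z]
    pts=np.float32([[0,0],[H*s,0],[H*s,W*s],[0,W*s]])
    src=np.float32([px(c,w_(*p)) for p in pts])
    M=cv2.getPerspectiveTransform(src,pts)
    return cv2.warpPerspective(c["img"],M,(int(H*s),int(W*s)),flags=cv2.INTER_CUBIC)
E
python3 - <<'E'
from h import *
c=cam("top")
a=rect(c,42,s=1.9); cv2.imwrite("pics/r42.png",a)
# wood mask in rectified z=30
b=rect(c,30,s=2.); hsv=cv2.cvtColor(b,cv2.COLOR_BGR2HSV)
print(hsv[30::30,100:700:200].tolist()[:2])
m=((hsv[...,0]<18)&(hsv[...,1]>120)&(hsv[...,2]>60)).astype(np.uint8)
m=cv2.morphologyEx(m,cv2.MORPH_OPEN,np.ones((5,5)))
n,l,st,ce=cv2.connectedComponentsWithStats(m)
print(st[st[:,4]>400],ce[st[:,4]>400])
cv2.imwrite("pics/both.png",np.vstack([cv2.resize(a,(420,300)),cv2.resize(b*m[...,None],(420,300))]))
E
```

```text
[[[33, 52, 138], [37, 54, 138], [35, 58, 141]], [[27, 56, 136], [28, 66, 132], [13, 171, 103]]]
[[     0      0    840    600 455536]
 [   317      0    182     20   2320]
 [    21     29    643    396  42521]
 [   435    240     92    157   3623]] [[433.88286765 314.41044835]
 [386.18362069   6.97241379]
 [261.98892312 154.13957809]
 [481.02594535 318.07259177]]
```

View pics/r42.png

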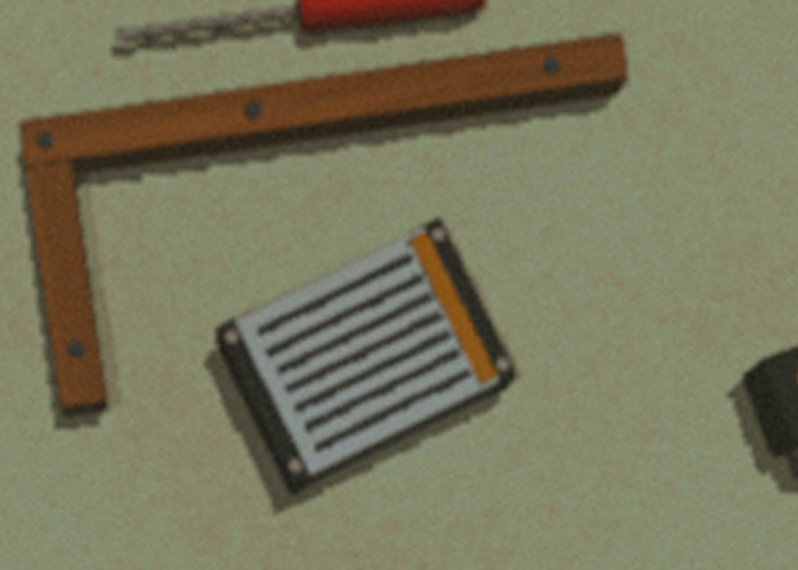

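View pics/both.png

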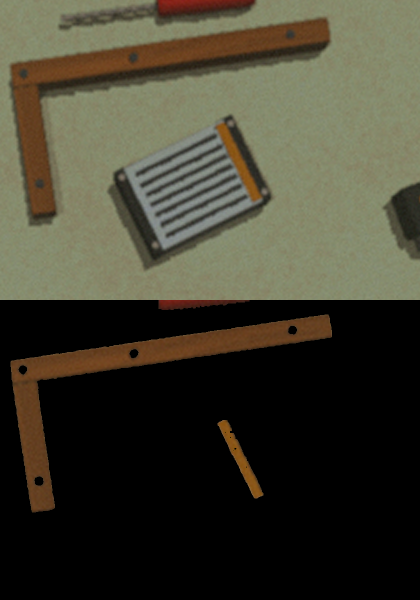

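```bash
cat >> h.py <<'E'
from scipy.optimize import minimize
def Rz(a): return np.array([[np.cos(a),-np.sin(a)],[np.sin(a),np.cos(a)]])
def fitstop(c,s=2.):
    b=rect(c,30,s=s); hsv=cv2.cvtColor(b,cv2.COLOR_BGR2HSV)
    m=((hsv[...,0]<18)&(hsv[...,1]>120)&(hsv[...,2]>60)).astype(np.uint8)
    m=cv2.morphologyEx(m,cv2.MORPH_OPEN,np.ones((5,5)))
    n,l,st,ce=cv2.connectedComponentsWithStats(m); k=1+np.argmax(st[1:,4]); m=cv2.morphologyEx((l==k).astype(np.uint8),cv2.MORPH_CLOSE,np.ones((25,25)))
    L=np.array([[0,0],[0,-300],[25,-300],[25,25],[-130,25],[-130,0]],float); mf=cv2.GaussianBlur(m.astype(np.float32),(0,0),1.5)
    def cost(p):
        P=L@Rz(p[2]/100).T+p[:2]; q=np.stack([(120-P[:,1])*s,(780-P[:,0])*s],1)
        t=np.zeros(m.shape,np.uint8); cv2.fillPoly(t,[np.int32(np.round(q*16))],1,shift=4)
        return np.abs(cv2.GaussianBlur(t.astype(np.float32),(0,0),1.5)-mf).sum()
    best=min((minimize(cost,[702,83,y],method="Nelder-Mead",options=dict(initial_simplex=np.array([[702,83,y],[708,83,y],[702,90,y],[702,83,y+4]]))) for y in (10,15,20)),key=lambda o:o.fun)
    return best.x*[1,1,.01],best.fun/s/s
E
python3 - <<'E'
from h import *
c=cam("top"); S,f=fitstop(c); print(S,f)
B=np.array([594.1,-72.2]);yb=.457
R=Rz(S[2]); print("box centre in stop",R.T@(B-S[:2]),"corner",R.T@(B+Rz(yb)@[46,65]-S[:2]),"dyaw",yb-S[2])
print("mid of -x side", B+Rz(yb)@[-46,0], "pregrasp", B+Rz(yb)@[-46-7.5-20,0])
o=r.get_obs();print(o["clock"])
E
```

```text
[6.99506540e+02 8.33110363e+01 1.41764964e-01] 625.4207763671875
box centre in stop [-126.32136585 -139.05802283] corner [-102.74067895  -62.99915611] dyaw 0.31523503573992606
mid of -x side [552.82050585 -92.49786596] pregrasp [ 528.14254739 -104.63245975]
0.9
```

Request:
{"api": "drive_tool", "payload": {"deltas": [[-0.732,-0.682,0,0],[-0.732,-0.682,0,0],[-0.732,-0.682,0,0],[-0.732,-0.682,0,0],[-0.732,-0.682,0,0],[-0.732,-0.682,0,0],[-0.732,-0.682,0,0],[-0.732,-0.682,0,0],[-0.732,-0.682,0,0],[-0.732,-0.682,0,0],[-0.732,-0.682,0,0],[-0.732,-0.682,0,0]], "hand": 0.5}}

```text
clock: 2.1
tool_pos: [381.1, 222.9, 218.8]
tool_rot: [[-0.921, 0.389, 0.001], [0.389, 0.921, 0.0], [-0.0, 0.0, -1.0]]
wrist_force: [0.7, -0.5, 0.0]
opening: 69.8
gripper_force: 0.0
```

Request:
{"api": "drive_tool", "payload": {"deltas": [[-0.732,-0.682,0,0],[-0.732,-0.682,0,0],[-0.732,-0.682,0,0],[-0.732,-0.682,0,0],[-0.732,-0.682,0,0],[-0.732,-0.682,0,0],[-0.732,-0.682,0,0],[-0.732,-0.682,0,0],[-0.732,-0.682,0,0],[-0.732,-0.682,0,0],[-0.732,-0.682,0,0],[-0.732,-0.682,0,0]]}}

```text
clock: 3.3
tool_pos: [528.3, -106.0, 218.7]
tool_rot: [[-0.921, 0.389, 0.0], [0.389, 0.921, -0.0], [-0.0, 0.0, -1.0]]
wrist_force: [0.8, 0.0, -0.2]
opening: 69.6
gripper_force: 0.0
```

Request:
{"api": "drive_tool", "payload": {"deltas": [[0,0,0,-0.88],[0,0,0,-0.88],[0,0,0,-0.88],[0,0,0,-0.88],[0,0,0,-0.88],[0,0,0,-0.88],[0,0,0,-0.86],[0,0,0,0]]}}

```text
clock: 4.1
tool_pos: [527.9, -104.8, 218.7]
tool_rot: [[-0.896, -0.443, 0.0], [-0.443, 0.896, -0.0], [-0.0, -0.0, -1.0]]
wrist_force: [0.3, -0.5, 0.2]
opening: 69.9
gripper_force: 0.0
```

Request:
{"api": "drive_tool", "payload": {"deltas": [[0,0,0.8,0],[0,0,0.8,0],[0,0,0.8,0],[0,0,0.8,0],[0,0,0.8,0],[0,0,0.8,0],[0,0,0.8,0],[0,0,0.8,0],[0,0,0.39,0],[0,0,0,0]]}}

```text
clock: 5.1
tool_pos: [526.2, -104.3, 13.1]
tool_rot: [[-0.898, -0.44, -0.004], [-0.44, 0.898, 0.001], [0.003, 0.003, -1.0]]
wrist_force: [0.1, -0.3, 0.6]
opening: 69.7
gripper_force: 0.0
```

Request:
{"api": "drive_tool", "payload": {"deltas": [[-0.15,0,0,0],[-0.15,0,0,0],[-0.15,0,0,0],[-0.15,0,0,0],[-0.15,0,0,0],[0,0,0,0]]}}

```text
clock: 5.7
tool_pos: [548.7, -94.7, 15.2]
tool_rot: [[-0.897, -0.442, 0.0], [-0.442, 0.897, -0.0], [-0.0, -0.0, -1.0]]
wrist_force: [0.1, -0.0, 0.5]
opening: 70.3
gripper_force: 0.0
```

Run:
```python
from h import *
c=cam("top"); a=rect(c,42,s=1.9); cv2.imwrite("pics/r42b.png",a)
```

```text
(no output)
```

View pics/r42b.png

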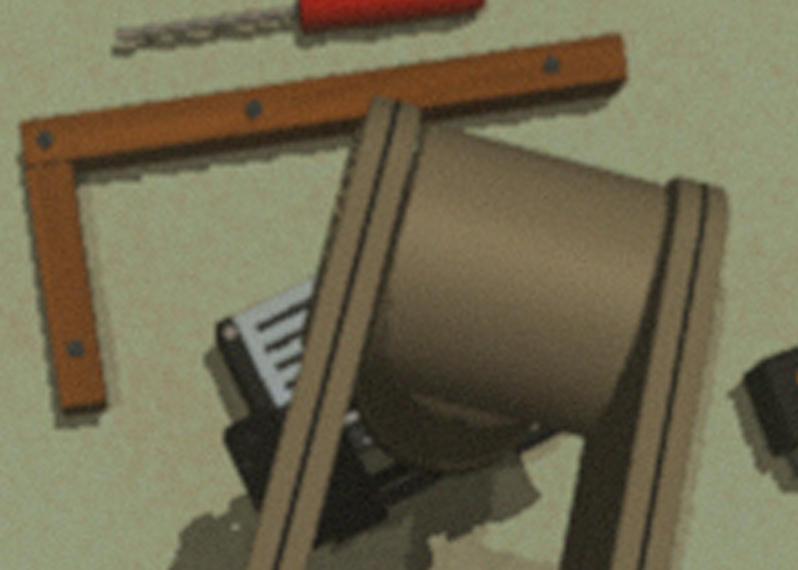

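The arm hides most of the box, but its plain corner is still at about (220,330), so contact has only just begun. Pushing while turning to the stop's yaw.

Request:
{"api": "drive_tool", "payload": {"deltas": [[-0.16,0,0,0.188],[-0.16,0,0,0.188],[-0.16,0,0,0.188],[-0.16,0,0,0.188],[-0.16,0,0,0.188],[-0.16,0,0,0.188],[-0.16,0,0,0.188],[-0.16,0,0,0.188],[-0.16,0,0,0.188],[-0.16,0,0,0.188],[-0.16,0,0,0.188],[-0.16,0,0,0.188]]}}

```text
clock: 6.95
tool_pos: [601.7, -76.8, 14.6]
tool_rot: [[-0.99, -0.141, -0.002], [-0.141, 0.99, 0.001], [0.002, 0.001, -1.0]]
wrist_force: [-4.3, 0.5, 3.1]
opening: 69.6
gripper_force: 2.4
```

Request:
{"api": "drive_tool", "payload": {"deltas": [[-0.1,0,0,0],[-0.1,0,0,0],[-0.1,0,0,0],[0,0,0,0]]}}

```text
clock: 7.35
tool_pos: [611.9, -75.8, 14.7]
tool_rot: [[-0.99, -0.142, 0.0], [-0.142, 0.99, 0.0], [-0.0, 0.0, -1.0]]
wrist_force: [-0.5, -0.3, -0.2]
opening: 69.8
gripper_force: 0.4
```

Request:
{"api": "drive_tool", "payload": {"deltas": [[-0.07,0,0,0],[-0.07,0,0,0],[-0.07,0,0,0],[-0.05,0,0,0]]}}

```text
clock: 7.75
tool_pos: [619.4, -74.7, 14.8]
tool_rot: [[-0.99, -0.142, -0.0], [-0.142, 0.99, 0.0], [0.0, 0.0, -1.0]]
wrist_force: [-1.9, 0.1, -1.8]
opening: 69.6
gripper_force: 0.9
```

Request:
{"api": "drive_tool", "payload": {"deltas": [[-0.04,0,0,0],[-0.04,0,0,0]]}}

```text
clock: 7.95
tool_pos: [621.7, -74.4, 14.8]
tool_rot: [[-0.99, -0.142, -0.0], [-0.142, 0.99, 0.0], [0.0, 0.0, -1.0]]
wrist_force: [-2.2, -0.2, -1.1]
opening: 69.7
gripper_force: 0.9
```

Stop-frame x is about -99.3, so contact is close. Creeping forward.

Request:
{"api": "drive_tool", "payload": {"deltas": [[-0.04,0,0,0],[-0.03,0,0,0]]}}

```text
clock: 8.15
tool_pos: [622.7, -74.3, 14.8]
tool_rot: [[-0.99, -0.142, -0.002], [-0.142, 0.99, -0.0], [0.002, 0.0, -1.0]]
wrist_force: [-10.0, -2.3, 6.3]
opening: 69.9
gripper_force: 5.4
```

Request:
{"api": "drive_tool", "payload": {"deltas": [[-0.03,0,0,0],[-0.02,0,0,0]]}}

```text
clock: 8.35
tool_pos: [622.7, -74.3, 14.8]
tool_rot: [[-0.99, -0.142, -0.006], [-0.142, 0.99, -0.0], [0.006, 0.0, -1.0]]
wrist_force: [-17.8, -1.6, 11.3]
opening: 69.8
gripper_force: 8.9
```

Request:
{"api": "drive_tool", "payload": {"deltas": [[0.3,0,0,0],[0.5,0,0,0],[0,0,-1,0],[0,0,-1,0],[0,0,-1,0],[0,-0.9,0,0],[0,-0.9,0,0],[0,-0.9,0,0],[0,-0.9,0,0],[0,-0.9,0,0],[0,-0.9,0,0]], "hand": -0.35}}

```text
clock: 9.45
tool_pos: [625.2, -238.9, 105.6]
tool_rot: [[-0.99, -0.142, 0.002], [-0.142, 0.99, -0.001], [-0.002, -0.001, -1.0]]
wrist_force: [0.9, -0.5, -0.3]
opening: 30.1
gripper_force: 0.0
```

Run:
```python
from h import *
c=cam("top"); a=rect(c,42,s=1.9); cv2.imwrite("pics/r42c.png",a)
print(r.get_obs()["q"])
S=np.array([699.5,83.3])
for t in ["controller_corner","controller"]:
  for n in ["top","scene"]:
    c=cam(n)
    for d in r.spot_point(t,n): print(t,n,d["confidence"],Rz(.142).T@(w(c,d["point"])[:2]-S))
```

```text
[-4.46641241e-01  3.87348787e-01  1.39536380e+00 -1.64315861e-03
  1.35513679e+00 -2.15742525e+00]
controller_corner top 0.6 [  1.10196285 -80.22278169]
controller_corner scene 0.84 [  0.56395681 -83.83605292]
controller top 0.94 [-337.57951261  -99.88443271]
controller top 0.79 [ -45.78996079 -144.44022589]
controller top 0.25 [  1.06013631 -79.09080623]
controller scene 0.94 [ -46.86754987 -150.00110113]
controller scene 0.91 [-338.76632933 -106.1518853 ]
```

View pics/r42c.png

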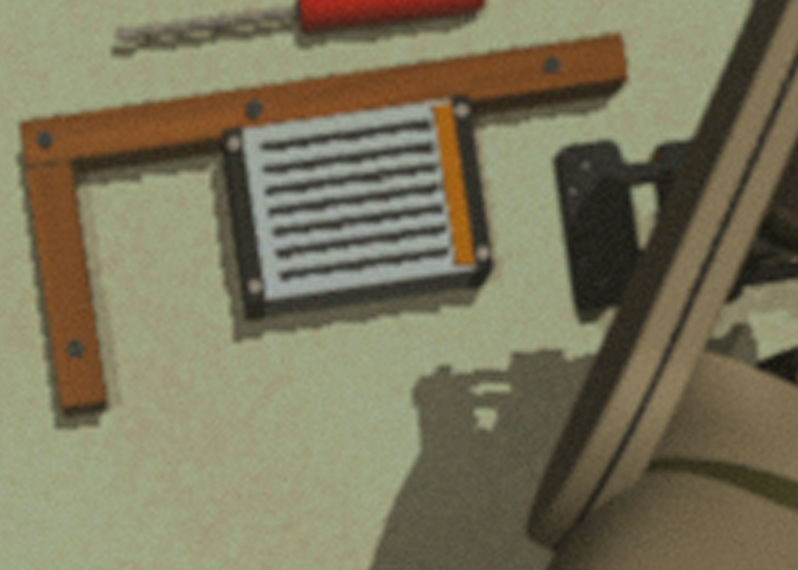

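The box is flush along the long fence and its plain corner is about 81 mm from home. Moving behind the socket end.

Request:
{"api": "drive_tool", "payload": {"deltas": [[-0.811,0.756,0,0],[-0.811,0.756,0,0],[-0.811,0.756,0,0]]}}

```text
clock: 10.2
tool_pos: [687.7, -158.5, 105.2]
tool_rot: [[-0.99, -0.142, 0.0], [-0.142, 0.99, -0.0], [-0.0, -0.0, -1.0]]
wrist_force: [0.3, -0.8, -0.3]
opening: 30.5
gripper_force: 0.0
```

Request:
{"api": "drive_tool", "payload": {"deltas": [[0,0,0,0.9375],[0,0,0,0.9375],[0,0,0,0.9375],[0,0,0,0.9375],[0,0,0,0.9375],[0,0,0,0.9375],[0,0,0,0.9375],[0,0,0,0.9375],[0,0,0,0.9375],[0,0,0,0.9375],[0,0,0,0.9375],[0,0,0,0.9375]]}}

```text
clock: 11.4
tool_pos: [687.1, -159.1, 105.0]
tool_rot: [[-0.138, 0.99, 0.0], [0.99, 0.138, 0.0], [-0.0, 0.0, -1.0]]
wrist_force: [1.1, -0.6, 0.4]
opening: 30.1
gripper_force: 0.0
```

Request:
{"api": "drive_tool", "payload": {"deltas": [[0,0,0.6,0],[0,0,0.6,0],[0,0,0.6,0],[0,0,0.6,0],[0,0,0.6,0],[0,0,0,0]]}}

```text
clock: 12.0
tool_pos: [684.0, -159.0, 9.8]
tool_rot: [[-0.143, 0.99, -0.007], [0.99, 0.143, 0.002], [0.003, -0.006, -1.0]]
wrist_force: [-0.9, 0.3, -0.5]
opening: 30.0
gripper_force: 0.0
```

Request:
{"api": "drive_tool", "payload": {"deltas": [[0.18,0,0,0],[0.18,0,0,0],[0.18,0,0,0],[0.16,0,0,0],[0.16,0,0,0],[0.16,0,0,0],[0.16,0,0,0],[0.16,0,0,0]]}}

```text
clock: 12.8
tool_pos: [682.3, -121.1, 16.5]
tool_rot: [[-0.142, 0.99, 0.003], [0.99, 0.142, -0.002], [-0.002, 0.002, -1.0]]
wrist_force: [0.5, -5.5, 3.8]
opening: 30.1
gripper_force: 2.9
```

Request:
{"api": "drive_tool", "payload": {"deltas": [[0.16,0,0,0],[0.16,0,0,0],[0.16,0,0,0],[0.16,0,0,0],[0.16,0,0,0],[0.16,0,0,0]]}}

```text
clock: 13.4
tool_pos: [678.2, -92.6, 16.5]
tool_rot: [[-0.142, 0.99, 0.002], [0.99, 0.142, -0.002], [-0.002, 0.002, -1.0]]
wrist_force: [-0.1, -6.2, 4.4]
opening: 30.3
gripper_force: 3.1
```

Request:
{"api": "drive_tool", "payload": {"deltas": [[0.16,0,0,0],[0.16,0,0,0],[0.16,0,0,0],[0.16,0,0,0],[0.16,0,0,0],[0.08,0,0,0],[0,0,0,0]]}}

```text
clock: 14.1
tool_pos: [674.3, -65.9, 16.3]
tool_rot: [[-0.142, 0.99, 0.002], [0.99, 0.142, -0.001], [-0.002, 0.002, -1.0]]
wrist_force: [-0.1, -4.3, 3.4]
opening: 30.4
gripper_force: 2.1
```

Request:
{"api": "drive_tool", "payload": {"deltas": [[0.06,0,0,0],[0.06,0,0,0]]}}

```text
clock: 14.3
tool_pos: [673.8, -63.0, 16.3]
tool_rot: [[-0.142, 0.99, 0.002], [0.99, 0.142, -0.002], [-0.002, 0.002, -1.0]]
wrist_force: [-0.5, -7.1, 5.4]
opening: 30.2
gripper_force: 3.3
```

Request:
{"api": "drive_tool", "payload": {"deltas": [[0.05,0,0,0],[0.05,0,0,0]]}}

```text
clock: 14.5
tool_pos: [674.1, -62.7, 16.4]
tool_rot: [[-0.141, 0.99, 0.004], [0.99, 0.142, -0.006], [-0.006, 0.003, -1.0]]
wrist_force: [4.8, -21.0, 1.8]
opening: 30.4
gripper_force: 10.8
```

Request:
{"api": "drive_tool", "payload": {"deltas": [[0.03,0,0,0],[0.03,0,0,0]]}}

```text
clock: 14.7
tool_pos: [674.1, -62.7, 16.6]
tool_rot: [[-0.141, 0.99, 0.004], [0.99, 0.141, -0.008], [-0.008, 0.003, -1.0]]
wrist_force: [4.9, -25.9, 0.8]
opening: 30.4
gripper_force: 13.1
```

Firm contact. Now backing off, lifting, and moving aside to check.

Request:
{"api": "drive_tool", "payload": {"deltas": [[-0.3,0,0,0],[-0.9,0,0,0],[-0.9,0,0,0],[0,0,-1,0],[0,0,-1,0],[0,0,-1,0],[-1,0,0,0],[-1,0,0,0],[-1,0,0,0],[-1,0,0,0],[0,0,0,0]]}}

```text
clock: 15.8
tool_pos: [697.9, -241.7, 104.5]
tool_rot: [[-0.139, 0.99, -0.0], [0.99, 0.139, -0.0], [-0.0, -0.0, -1.0]]
wrist_force: [0.8, 0.3, -0.8]
opening: 30.2
gripper_force: 0.0
```

Run:
```python
from h import *
S=np.array([699.5,83.3])
for n in ["top","scene"]:
    c=cam(n)
    for t in ["controller_corner","controller","stop"]:
        for d in r.spot_point(t,n): print(t,n,d["confidence"],Rz(.142).T@(w(c,d["point"])[:2]-S))
    if n=="top":
        cv2.imwrite("pics/r42d.png",rect(c,42,s=3.6,x0=570,W=160,H=220,y1=115))
        cen=S+Rz(.142)@[-46,-65]
        for dx,dy in [(46,65),(46,-65),(-46,-65),(-46,65)]:
            p=S+Rz(.142)@[-46+dx,-65+dy]; print("expected top corner px",(115-p[1])*3.6,(730-p[0])*3.6)
print(r.get_obs()["tool_pos"])
```

```text
controller top 0.74 [-45.01014158 -61.50608793]
controller top 0.59 [-336.04382703 -101.05060446]
stop top 0.62 [-0.26803281  0.53923445]
stop top 0.34 [-45.72993146 -60.06509786]
expected top corner px 114.12000000000002 109.8
expected top corner px 577.4095471174186 43.56711140424886
expected top corner px 624.2820528928734 371.4335601334987
expected top corner px 160.99250577545476 437.66644872925025
controller_corner scene 0.77 [ 1.14265899 -2.76133122]
controller scene 0.95 [-44.62879415 -71.15647837]
controller scene 0.58 [-341.02136631 -106.44301427]
stop scene 0.93 [ 2.55465719 -6.51404519]
[ 698.43637538 -237.11314406  105.024813  ]
```

View pics/r42d.png

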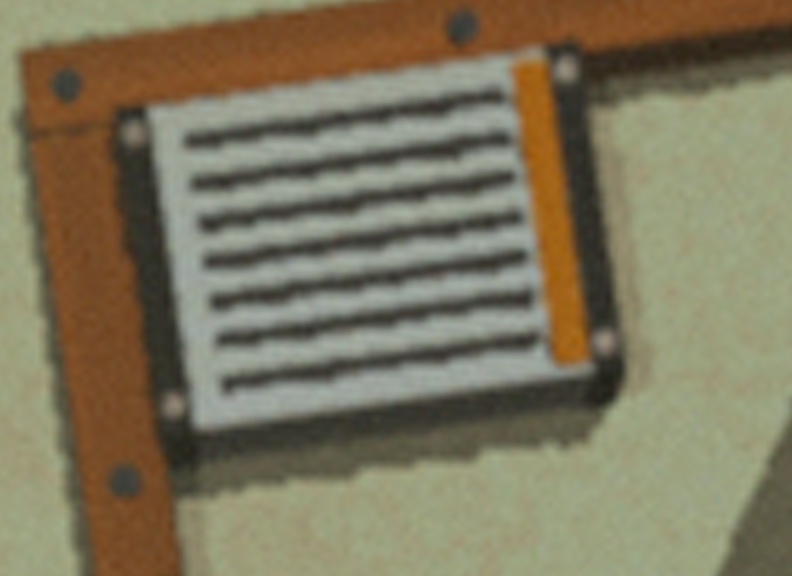

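The box sits in the corner. Its top corners are at (118,108) and (578,45), against an expected (114,110) and (577,44), which is about 1 mm at 3.6 px/mm. Both sides gave a solid stop and the arm is clear, so I'm handing in.

```bash
python3 -c "
from plant import r
print(r.hand_in())"
```

```text
the job is handed in; nothing more can be done
None
```

I pushed the controller box into the corner of the bench stop, flush on both fences to about 1 mm in the last top picture, kept the arm well away from the bystanders, and handed the job in; no verdict was returned.

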